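# Make up a casting flask around a wax tree

### The job

Make up the casting flask on the round plate, in this order: set the rubber base flat in the middle of the plate, stand the wax tree upright in the recess of the base, lower the tall steel flask over the tree until it sits fully down around the raised step of the base, and close the flask with the knobbed lid. Handle the wax tree gently: do not tip it over, press it hard into the base or hit it with the flask. Leave the small flask and the glass jar where they are.

Things in the scene. Friction and masses are not known exactly. Their poses are not given: they have to be found in the camera images.
- plate: fixed round aluminium plate with a black rubber pad on top, 120 mm diameter (pad 104 mm), 12 mm high in all; origin at the centre of its underside on the bench, z up; the working face is the pad, 12 mm above the origin
- base: loose cream rubber base, a stepped disc 30 mm high: flange 66 mm diameter, 0 to 20 mm high (grip across it); raised step 52 mm diameter, 20 to 30 mm high; in the step a round recess 36 mm across, 10 mm deep, floor 20 mm above the origin. Origin at the centre of its underside, z up. About 0.11 kg, stiff
- tree: loose dark red wax tree standing on its foot, 66 mm high, 45 g: foot 28 mm diameter, 8 mm high, tapering above; round stem 10 mm diameter on the axis; twigs with beads reach 18 mm from the axis, all below 40 mm height; the stem is bare from 40 to 66 mm: grip there. Origin at the centre of the underside of the foot, z up along the stem
- tall_flask: loose plain steel tube standing on end, open at both ends: 64 mm outer diameter, 58 mm bore, 80 mm high (the larger of the two), about 0.33 kg. Origin at the centre of its lower end, z up. When seated, its lower end rests on the flange of the base, 20 mm above the origin of the base
- small_flask: loose plain steel tube standing on end, 50 mm outer diameter, 44 mm bore, 40 mm high: too small for this base and tree, to be left alone. Origin at the centre of its lower end, z up
- lid: loose aluminium lid, 90 g, lying on its spigot: spigot 52 mm diameter, 0 to 5 mm high; disc 66 mm diameter, 5 to 11 mm; neck; round black knob 18 mm diameter, 14 to 37 mm. Origin at the centre of the spigot's underside, z up. When seated, the spigot is in the bore and the disc on the rim of the flask: origin 75 mm above that of the tall flask
- jar: loose closed glass jar with a dark metal cap, 60 mm diameter, 60 mm high, to be left alone. Origin at the centre of its underside, z up
Not all that is in view belongs to the job. What is shaped like the tall_flask but blue or green is not meant.

How it is judged:
By the outcome, as a careful person would: the job done as asked, in the order asked, and still so for the second after the job is handed in, with the robot touching nothing.
It also fails if it takes over 128 s, if anything falls off the work surface, if the arm or the gripper's body presses on something with over 40 N, if the wrist force passes 120 N, or if a joint passes its speed limit or range.

### The arm

A 7-joint arm with a two-finger parallel gripper is mounted at the origin on the work surface. World frame = base frame: x ahead of the robot, y to its left, z up, the work surface at z = 0. Lengths are in m, angles in rad, forces in N, time in s.
With the tool pointing down it reaches from about 0.425 to 0.875 m from the base axis. Payload 4.7 kg.
Tool frame: the origin (TCP) lies midway between the tips of the shut fingers; the grasp point (between the pads) lies 19 mm behind it; z points along the fingers, y is the line along which they close (so a half turn about z gives the same grasp; the last joint's range is limited). The gripper opens to 87 mm and grips with 3 to 60 N. Pads are 19 mm wide; open, the fingers measure 117 mm over their backs; the gripper's body (75 mm by 190 mm) begins 51 mm behind the grasp point.
Start: joints at [1.194, 0.321, -0.07, 1.45, 0.023, 1.371, -0.057], TCP at [0.248, -0.601, 0.223] pointing down, gripper open.
Joint ranges: [-2.86, 2.86], [-0.3, 2.09], [-1.38, 1.24], [0.06, 2.45], [-1.56, 4.7], [0.09, 2.05], [-2.69, 2.69]. Speed limits (rad/s): [2.57, 2.57, 3.14, 3.14, 3.14, 3.14, 3.14].

### API

Orientations are given as a rotation vector (axis times angle).
In Python, from bench import monitor, cams, workorder gives the robot as it stands.
- The arm moves only by the tool move_arm, never from a script. Its arguments are lists of equal length, an entry for each row: "slide": the shift along the tool's x, y, z in cm, a list of three; "roll": the turn about the tool's z in rad. In form: {"slide": [[dx, dy, dz], ...], "roll": [roll, ...]}. A call has 1 to 20 rows; each row is the pose to reach, as a shift and turn from the pose commanded when the call began, along the tool's axes at that moment; what a row does not reach only later rows make up. A row lasts 1/10 s, in which the tool goes at most 50 mm and 8.59 degrees, less where a joint would pass 70% of its speed; a pose out of reach is approached as far as the arm can. A call with a gripper value outside its range is refused whole. "gripper" is the finger opening in cm, from 0 to 8.7, set as the call begins (left out, the last holds). The fingers move at their own pace and stop on an object; "squeeze" is the grip in N (left out, the last holds). Time passes only in rows, so rows that repeat a pose let the fingers close. It gives the time, the measured TCP pose, the force, the opening and the grip force at its end, in the units of the state.
- monitor.get_state(): the state, without advancing time (a new reading comes with each control period).
- cams.get_image(name): name is "side" or "top"; returns the picture (420x560x3 uint8, red, green, blue); there is no depth.
- cams.get_calibration(name): a dict with "mtx" (3x3 intrinsics, pixels), "R" (3x3) and "t" (3): a world point X has camera coordinates R X + t. Camera axes: x right, y down, z forward; pixel columns grow to the right and rows downward; lengths in m; the calibration is good to about 2 mm. A picture is of the moment at which its call begins. get_calibration takes no time and is no camera call.
- workorder.close_job(): hands the job in; it is judged then, once.
The state is a dict: "time": time; "joint_positions": joint angles; "qd": joint speeds; "joint_torque": joint torques, N m; "position": TCP position; "tool_rot": TCP orientation; "ft_force": force on the tool from outside, world axes, zero at the start; "torque": the same for the moment, N m; "grip_width": opening from 0.0 (shut) to 1.0 (fully open); "grip_force": force on a finger pad.
Only numpy, scipy, OpenCV 4.12 (cv2) and the standard library are available. Lean on these libraries where they do the work, as an engineer would, in place of code of your own. Each camera call takes 0.05 s, during which the arm holds its last target. There are 200 camera calls.

## Working session

There is one attempt and no reset: what is moved stays moved. The work goes in short steps, Python scripts to look and compute and a tool call to move; the robot and the scene stay as the last step left them, time stands still between calls to the robot, and variables do not carry over. Pictures are saved under pics/ and viewed, at most 16 in all, crops included, and the job is handed in when it is done.

Besides the shell and the picture viewer there is one more tool, called in YAML: its name, and indented under it one key for each argument. move_arm: Moves the arm, as the interface text tells. Its arguments: {"type":"object","properties":{"slide":{"type":"array","items":{"type":"array","items":{"type":"number"}}},"roll":{"type":"array","items":{"type":"number"}},"gripper":{"type":"number"},"squeeze":{"type":"number"}},"required":["slide","roll"]}

```bash
mkdir -p pics; ls; python3 - <<'E'
from bench import monitor, cams
import cv2
s=monitor.get_state()
for k in s: print(k,s[k])
for n in("side","top"):
    im=cams.get_image(n); cv2.imwrite(f"pics/{n}0.png",im[:,:,::-1])
    c=cams.get_calibration(n); print(n,c)
E
```

```text
pics
time 0.0
joint_positions [ 1.19411516  0.32185798 -0.07006571  1.45166495  0.0225804   1.37080027
 -0.05688647]
qd [ 0.00141374 -0.0011525  -0.00052824  0.0008039   0.00072348 -0.00173591
  0.00056446]
joint_torque [ 3.74180272e-04 -4.91288638e+01 -4.03594449e-01 -3.12524521e+01
 -6.39846898e-02  4.37054154e-02  1.48402469e-04]
position [ 0.24733085 -0.60050778  0.22144369]
tool_rot [-3.07995450e+00 -6.09606307e-01  7.22103264e-04]
ft_force [ 0.24505194 -0.04998115 -0.13005004]
torque [ 0.07991828 -0.02759186 -0.0077827 ]
grip_force 0.0
grip_width 1.0008055028128495
side {'mtx': array([[480.70622673,   0.        , 276.99705235],
       [  0.        , 480.70622673, 207.66627437],
       [  0.        ,   0.        ,   1.        ]]), 'R': array([[-0.99279427, -0.11914264,  0.01282814],
       [-0.07779203,  0.55937106, -0.825259  ],
       [ 0.09114785, -0.82031033, -0.56460874]]), 't': array([0.55553961, 0.08328941, 0.99332926])}
top {'mtx': array([[437.04879303,   0.        , 271.04872882],
       [  0.        , 437.04879303, 203.73915999],
       [  0.        ,   0.        ,   1.        ]]), 'R': array([[-0.00156036, -0.99962102, -0.02748435],
       [-0.98158645,  0.0067809 , -0.19089805],
       [ 0.19101207,  0.0266804 , -0.98122502]]), 't': array([-0.00362712,  0.57328261,  0.96819785])}
```

View pics/top0.png

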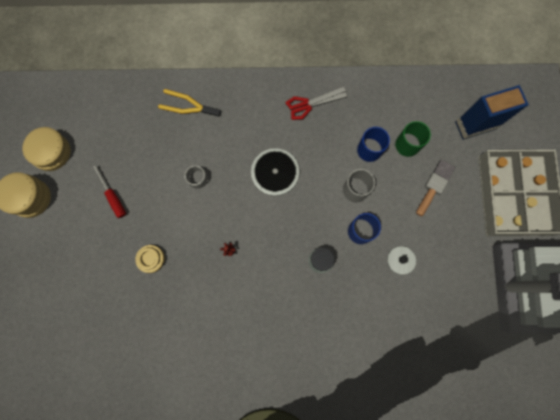

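View pics/side0.png

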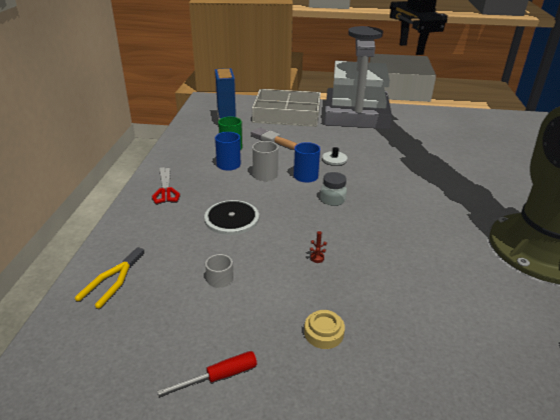

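Top view: plate (275,172), tall steel flask (361,183) between blue tubes, base (150,258), tree (229,248), lid (402,260), jar (323,257), small flask (196,176). The side view shows the same layout. Next I'll measure them by masks.

```bash
cat > h.py <<'E'
import numpy as np, cv2
from bench import monitor, cams
from scipy.spatial.transform import Rotation as Rn
C={n:cams.get_calibration(n) for n in("side","top")}
def cast(n,px,z):
    c=C[n]; px=np.atleast_2d(np.array(px,float))
    d=np.c_[px,np.ones(len(px))]@np.linalg.inv(c["mtx"]).T@c["R"]
    o=-c["R"].T@c["t"]
    return o+d*((z-o[2])/d[:,2])[:,None]
def proj(n,X):
    c=C[n]; p=(c["R"]@np.array(X,float)+c["t"])@c["mtx"].T; return p[:2]/p[2]
def grab(n,f=None):
    im=cams.get_image(n)
    if f: cv2.imwrite(f"pics/{f}.png",im[:,:,::-1])
    return im
def blob(im,fn,box):
    """largest blob of mask fn(hsv) in box x0,y0,x1,y1 -> contour px, hull centroid"""
    x0,y0,x1,y1=box
    hsv=cv2.cvtColor(im[y0:y1,x0:x1],cv2.COLOR_RGB2HSV).astype(int)
    m=fn(hsv).astype(np.uint8)
    cs,_=cv2.findContours(m,cv2.RETR_EXTERNAL,cv2.CHAIN_APPROX_NONE)
    c=max(cs,key=cv2.contourArea); h=cv2.convexHull(c); M=cv2.moments(h)
    return c[:,0]+[x0,y0],np.array([M["m10"]/M["m00"]+x0,M["m01"]/M["m00"]+y0]),M["m00"]
def crop(im,box,k,f):
    x0,y0,x1,y1=box
    cv2.imwrite(f"pics/{f}.png",cv2.resize(im[y0:y1,x0:x1,::-1],None,fx=k,fy=k,interpolation=cv2.INTER_CUBIC))
def goal(p,yaw=None):
    """slide (cm) and roll from the measured pose to TCP p; yaw = direction of closing line"""
    s=monitor.get_state(); R=Rn.from_rotvec(s["tool_rot"]).as_matrix()
    r=0.
    if yaw is not None:
        a=np.arctan2(R[1,1],R[0,1]); r=-((yaw-a+np.pi/2)%np.pi-np.pi/2)
    print("slide",np.round(R.T@(np.array(p)-s["position"])*100,2),"roll",round(r,3),"j7",round(s["joint_positions"][6],2),"t",s["time"])
E
python3 - <<'E'
from h import *
t=grab("top");s=grab("side")
Y=lambda h:(h[...,0]>15)&(h[...,0]<35)&(h[...,1]>90)&(h[...,2]>80)
Rd=lambda h:((h[...,0]<8)|(h[...,0]>170))&(h[...,1]>110)
W=lambda h:(h[...,2]>150)&(h[...,1]<60)
D=lambda h:(h[...,2]<45)
def rep(nm,z,ims):
    for n,im,fn,box in ims:
        c,ct,a=blob(im,fn,box); p=cast(n,ct,z)[0]; q=cast(n,c,z)
        cc,r=cv2.minEnclosingCircle(q[:,:2].astype(np.float32))
        print(nm,n,ct.round(1),a,"hull",p.round(4)[:2],"mec",np.round(cc,4),round(r,4))
rep("base",.012,[("top",t,Y,(125,235,175,285)),("side",s,Y,(295,300,355,360))])
rep("tree",.025,[("top",t,Rd,(210,232,245,265)),("side",s,Rd,(300,225,335,268))])
rep("plate",.012,[("top",t,W,(240,140,310,205)),("side",s,W,(195,190,270,240))])
rep("pad",.012,[("top",t,D,(252,150,298,195)),("side",s,D,(205,200,258,230))])
rep("lid",.008,[("top",t,W,(380,240,425,280)),("side",s,W,(318,148,352,170))])
rep("knob",.037,[("top",t,D,(390,250,415,270))])
a=cv2.resize(t[130:280,320:440,::-1],None,fx=4,fy=4,interpolation=cv2.INTER_CUBIC)
b=cv2.resize(s[130:220,210:350,::-1],None,fx=2.8,fy=2.8,interpolation=cv2.INTER_CUBIC)
o=np.zeros((600,800,3),np.uint8);o[:600,:480]=a;o[:b.shape[0],480:]=b[:,:320];cv2.imwrite("pics/c1.png",o)
E
```

```text
base top [149.6 258.5] 592.5 hull [0.4498 0.2873] mec [0.45   0.2876] 0.0342
base side [324. 329.] 1236.0 hull [0.4473 0.2879] mec [0.4463 0.2861] 0.0417
tree top [227.9 249.1] 109.5 hull [0.4702 0.0973] mec [0.4699 0.0979] 0.0159
tree side [317.8 247.6] 368.0 hull [0.4679 0.0933] mec [0.4685 0.088 ] 0.0494
plate top [273. 173.] 1492.5 hull [ 0.6592 -0.0098] mec [ 0.6636 -0.0129] 0.0587
plate side [231.3 215.7] 1301.5 hull [ 0.6616 -0.0077] mec [ 0.6619 -0.0112] 0.0602
pad top [274.8 171. ] 1127.5 hull [ 0.6643 -0.0144] mec [ 0.6645 -0.0141] 0.0488
pad side [231.2 214.6] 900.0 hull [ 0.6626 -0.0117] mec [ 0.6627 -0.0135] 0.0502
lid top [401.5 260. ] 527.5 hull [ 0.4444 -0.3142] mec [ 0.4448 -0.3138] 0.0318
lid side [334.5 156.7] 210.0 hull [ 0.4424 -0.3207] mec [ 0.4422 -0.3219] 0.0335
knob top [403.3 258.9] 15.0 hull [ 0.445  -0.3106] mec [ 0.4448 -0.3111] 0.006
```

View pics/c1.png

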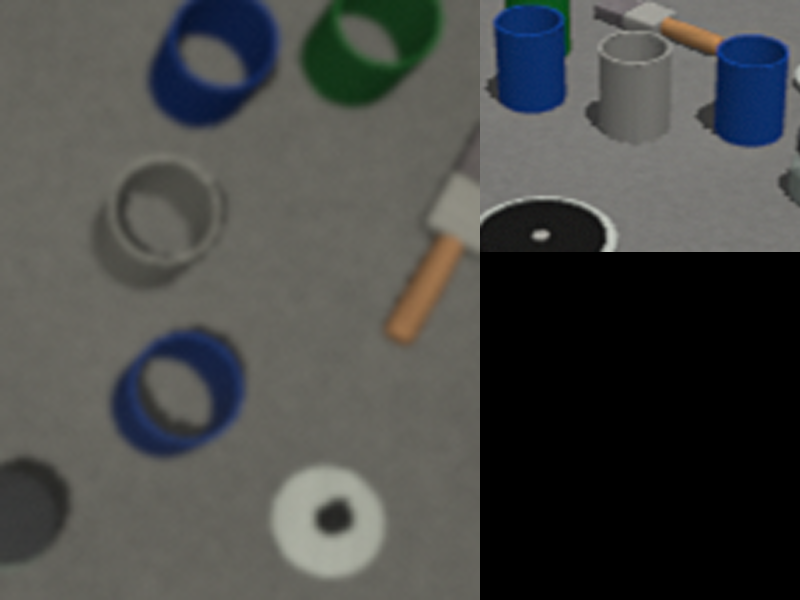

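Crop: the tall flask's rim is centred at about (360.6,182) in the top view and (265,147.5) in the side view. Blue tubes stand above and below it in the image. I'll start with the base.

```bash
python3 - <<'E'
from h import *
print("flask",cast("top",[360.6,182.1],.08)[0],cast("side",[265.4,147.5],.08)[0])
for n,q in(("b1",(365,222)),("b2",(377,138)),("green",(415,135))): print(n,cast("top",q,.08)[0])
print("jar",cast("top",[323,257],.06)[0],"small",cast("top",[196,174],.04)[0])
s=monitor.get_state();R=Rn.from_rotvec(s["tool_rot"]).as_matrix();print("yaw",np.arctan2(R[1,1],R[0,1]));print(R.round(3))
goal([.4485,.2875,.12])
goal([.4485,.2875,.12],0)
E
```

```text
flask [ 0.61755435 -0.21217945  0.08      ] [ 0.61416856 -0.20839054  0.08      ]
b1 [ 0.52507827 -0.21829287  0.08      ]
b2 [ 0.72318231 -0.25457675  0.08      ]
green [ 0.72952761 -0.34301871  0.08      ]
jar [ 0.4483958 -0.1239007  0.06     ] small [0.65081301 0.17599406 0.04      ]
yaw -1.1799489791052786
[[ 0.925  0.381 -0.001]
 [ 0.381 -0.925  0.001]
 [-0.    -0.001 -1.   ]]
slide [ 52.43 -74.45  10.27] roll 0.0 j7 -0.06 t 0.2
slide [ 52.43 -74.45  10.27] roll -1.18 j7 -0.06 t 0.2
```

move_arm:
  slide:
    - [47, -34.7, 0]
    - [47, -34.7, 0]
    - [47, -34.7, 0]
    - [47, -34.7, 0]
    - [47, -34.7, 0]
    - [47, -34.7, 0]
    - [47, -34.7, 0]
    - [47, -34.7, 0]
    - [47, -34.7, 0]
    - [47, -34.7, 0]
    - [47, -34.7, 0]
    - [52.4, -74.4, 5]
    - [52.4, -74.4, 10]
    - [52.4, -74.4, 10]
    - [52.4, -74.4, 10]
    - [52.4, -74.4, 10]
    - [52.4, -74.4, 10]
    - [52.4, -74.4, 10]
    - [52.4, -74.4, 10]
    - [52.4, -74.4, 10]
  roll: [-1.18, -1.18, -1.18, -1.18, -1.18, -1.18, -1.18, -1.18, -1.18, -1.18, -1.18, -1.18, -1.18, -1.18, -1.18, -1.18, -1.18, -1.18, -1.18, -1.18]
  gripper: 8.7
  squeeze: 10

```text
time: 2.2
position: [0.4471, 0.2895, 0.1221]
tool_rot: [-2.218, -2.224, -0.001]
ft_force: [1.2, -0.3, 0.4]
grip_width: 1.003
grip_force: 0.0
```

```bash
python3 - <<'E'
from h import *
print(monitor.get_state()["position"]);goal([.4485,.2875,.004],0)
E
```

```text
[0.44709394 0.28948778 0.1220795 ]
slide [-0.21  0.14 11.81] roll 0.002 j7 -0.79 t 2.2
```

move_arm:
  slide:
    - [-0.2, 0.1, 4]
    - [-0.2, 0.1, 8]
    - [-0.2, 0.1, 10]
    - [-0.2, 0.1, 11.2]
    - [-0.2, 0.1, 11.8]
    - [-0.2, 0.1, 11.8]
    - [-0.2, 0.1, 11.8]
  roll: [0, 0, 0, 0, 0, 0, 0]

```text
time: 2.9
position: [0.4506, 0.2849, 0.0056]
tool_rot: [2.221, 2.221, 0.003]
ft_force: [-0.0, 0.4, 0.8]
grip_width: 1.002
grip_force: 0.0
```

move_arm:
  slide:
    - [0, 0, 0]
    - [0, 0, 0]
    - [0, 0, 0]
    - [0, 0, 0]
    - [0, 0, 0]
    - [0, 0, 0]
  roll: [0, 0, 0, 0, 0, 0]
  gripper: 6

```text
time: 3.5
position: [0.4494, 0.2846, 0.0048]
tool_rot: [2.221, 2.222, -0.001]
ft_force: [-1.7, -1.4, 5.0]
grip_width: 0.74
grip_force: 10.0
```

move_arm:
  slide:
    - [0, 0, 0]
    - [0, 0, 0]
    - [0, 0, 0]
    - [0, 0, 0]
    - [0, 0, 0]
    - [0, 0, 0]
    - [0, 0, 0]
    - [0, 0, 0]
    - [0, 0, 0]
    - [0, 0, 0]
    - [0, 0, 0]
    - [0, 0, 0]
    - [0, 0, 0]
    - [0, 0, 0]
    - [0, 0, 0]
  roll: [0, 0, 0, -0.15, -0.3, -0.45, -0.6, -0.75, -0.9, -1.05, -1.2, -1.35, -1.5, -1.57, -1.57]
  gripper: 8.7

```text
time: 5.0
position: [0.4497, 0.2843, 0.0042]
tool_rot: [-0.002, -3.141, -0.001]
ft_force: [-0.3, -0.7, 0.3]
grip_width: 1.0
grip_force: 0.0
```

move_arm:
  slide:
    - [0, 0, 0]
    - [0, 0, 0]
    - [0, 0, 0]
    - [0, 0, 0]
    - [0, 0, 0]
    - [0, 0, 0]
  roll: [0, 0, 0, 0, 0, 0]
  gripper: 6
  squeeze: 20

```text
time: 5.6
position: [0.4497, 0.2846, 0.0046]
tool_rot: [0.001, 3.141, 0.0]
ft_force: [-0.3, 1.5, -0.4]
grip_width: 0.741
grip_force: 20.0
```

```bash
python3 - <<'E'
from h import *
goal([.4485,.2875,.08],np.pi/2);goal([.664,-.014,.08],np.pi/2)
E
```

```text
slide [ 0.12  0.29 -7.54] roll -0.001 j7 0.49 t 5.6
slide [-21.46 -29.85  -7.54] roll -0.001 j7 0.49 t 5.6
```

move_arm:
  slide:
    - [0, 0, -2]
    - [0, 0, -4.5]
    - [-2, -3, -7]
    - [-5, -7, -7]
    - [-8, -11.2, -7]
    - [-11, -15.4, -7]
    - [-14, -19.6, -7]
    - [-17, -23.8, -7]
    - [-20, -28, -7]
    - [-21.4, -29.8, -7]
    - [-21.4, -29.8, -7]
    - [-21.4, -29.8, -5]
    - [-21.4, -29.8, -3.5]
    - [-21.4, -29.8, -2.5]
    - [-21.4, -29.8, -2]
    - [-21.4, -29.8, -2]
  roll: [0, 0, 0, 0, 0, 0, 0, 0, 0, 0, 0, 0, 0, 0, 0, 0]

```text
time: 7.2
position: [0.6625, -0.013, 0.0234]
tool_rot: [0.001, -3.14, -0.0]
ft_force: [-0.0, -0.3, -1.1]
grip_width: 0.74
grip_force: 20.0
```

```bash
python3 - <<'E'
from h import *
goal([.6635,-.0135,.017],np.pi/2)
s=grab("side");t=grab("top")
o=np.zeros((560,800,3),np.uint8)
o[:,:400]=cv2.resize(t[130:214,242:302,::-1],(400,560),interpolation=2);o[:,400:]=cv2.resize(s[150:262,190:270,::-1],(400,560),interpolation=2);cv2.imwrite("pics/b1.png",o)
E
```

```text
slide [-0.1  -0.05  0.64] roll 0.001 j7 1.1 t 7.2
```

View pics/b1.png

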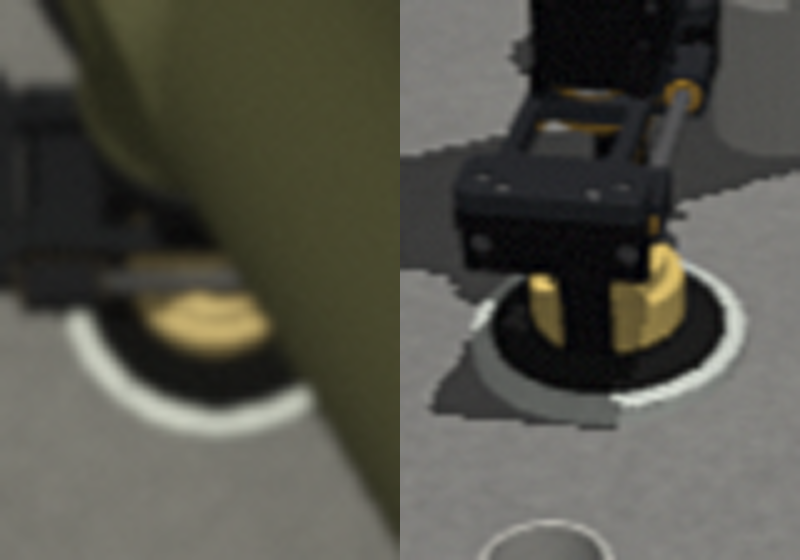

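Base is held level just above the pad (left: yellow disc off-centre only because of parallax). Lower, release, back off toward the tree.

move_arm:
  slide:
    - [-0.1, 0, 0.3]
    - [-0.1, 0, 0.5]
    - [-0.1, 0, 0.7]
    - [-0.1, 0, 0.7]
    - [-0.1, 0, 0.7]
  roll: [0, 0, 0, 0, 0]

```text
time: 7.8
position: [0.6644, -0.0137, 0.0175]
tool_rot: [-0.001, -3.142, 0.0]
ft_force: [-0.6, -0.3, -1.2]
grip_width: 0.741
grip_force: 20.0
```

move_arm:
  slide:
    - [0, 0, 0]
    - [0, 0, 0]
    - [0, 0, 0]
    - [0, 0, -2]
    - [0, 0, -6]
    - [0, 0, -10]
    - [4, 4, -14]
    - [8, 8, -14]
    - [12, 12, -14]
    - [16, 16, -14]
    - [20, 20, -14]
    - [23, 24, -14]
    - [23, 26, -14]
  roll: [0, 0, 0, 0, 0, 0, 0, 0, 0, 0, 0, 0, 0]
  gripper: 8.7

```text
time: 9.1
position: [0.437, 0.2392, 0.1585]
tool_rot: [0.002, 3.139, -0.006]
ft_force: [0.8, 0.9, -1.0]
grip_width: 0.999
grip_force: 0.0
```

```bash
python3 - <<'E'
from h import *
print(monitor.get_state()["position"])
s=grab("side","s2");t=grab("top","t2")
T0=cv2.imread("pics/top0.png")[:,:,::-1].copy();S0=cv2.imread("pics/side0.png")[:,:,::-1].copy()
Rd=lambda h:((h[...,0]<8)|(h[...,0]>170))&(h[...,1]>110)
for n,im,box in(("top",T0,(210,232,245,265)),("side",S0,(300,225,335,268)),("side",s,(300,225,335,268))):
    c,ct,a=blob(im,Rd,box); r=c[:,1]
    print(n,ct,c.min(0),c.max(0),[(int(k),int(c[r==k,0].min()),int(c[r==k,0].max())) for k in np.unique(r)])
o=np.zeros((600,800,3),np.uint8)
o[:300,:400]=cv2.resize(T0[232:265,207:251,::-1],(400,300),interpolation=2);o[:300,400:]=cv2.resize(S0[225:270,288:348,::-1],(400,300),interpolation=2)
o[300:,:400]=cv2.resize(t[142:202,235:315,::-1],(400,300),interpolation=2);o[300:,400:]=cv2.resize(s[185:245,192:272,::-1],(400,300),interpolation=2)
cv2.imwrite("pics/b2.png",o)
E
```

```text
[0.43704681 0.23923206 0.15847071]
top [227.90258752 249.14764079] [221 243] [234 255] [(243, 230, 230), (244, 225, 231), (245, 225, 232), (246, 225, 232), (247, 224, 233), (248, 222, 234), (249, 221, 234), (250, 223, 234), (251, 224, 234), (252, 224, 233), (253, 224, 232), (254, 224, 231), (255, 229, 230)]
side [317.78004535 247.54376417] [310 231] [326 262] [(231, 318, 320), (232, 317, 321), (233, 317, 321), (234, 317, 320), (235, 317, 320), (236, 317, 320), (237, 317, 320), (238, 317, 320), (239, 317, 320), (240, 312, 320), (241, 311, 320), (242, 311, 325), (243, 312, 326), (244, 314, 325), (245, 315, 323), (246, 316, 321), (247, 316, 319), (248, 310, 319), (249, 310, 324), (250, 311, 325), (251, 314, 324), (252, 313, 321), (253, 311, 322), (254, 311, 322), (255, 311, 323), (256, 311, 323), (257, 311, 323), (258, 311, 323), (259, 311, 323), (260, 312, 322), (261, 313, 321), (262, 315, 319)]
side [317.4015625 249.228125 ] [310 235] [325 262] [(235, 319, 320), (236, 319, 320), (237, 319, 320), (238, 317, 320), (239, 317, 320), (240, 312, 320), (241, 311, 320), (242, 311, 325), (243, 312, 325), (244, 314, 325), (245, 314, 322), (246, 315, 321), (247, 316, 319), (248, 310, 319), (249, 310, 319), (250, 310, 324), (251, 314, 324), (252, 313, 321), (253, 312, 321), (254, 311, 322), (255, 311, 323), (256, 311, 323), (257, 311, 323), (258, 311, 323), (259, 311, 323), (260, 311, 322), (261, 313, 322), (262, 315, 320)]
```

View pics/b2.png

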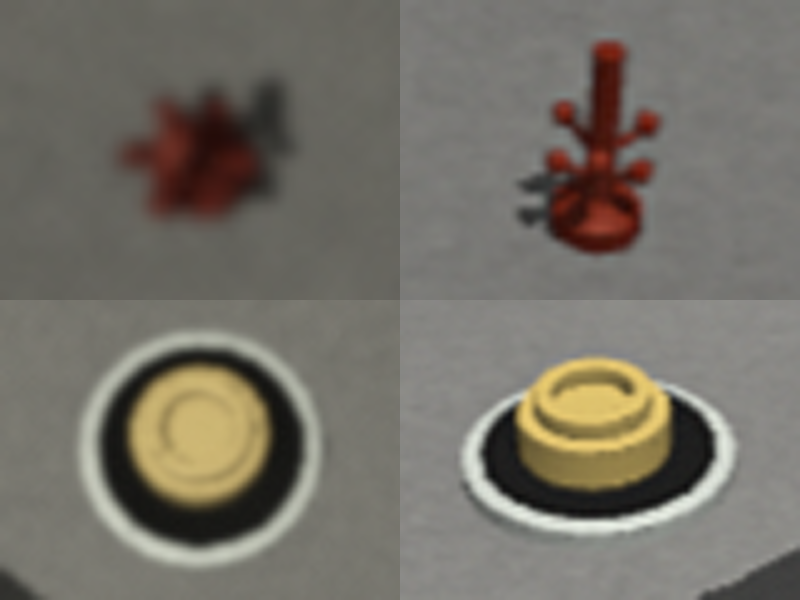

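Base is flat on the pad, close to concentric (bottom row). Tree in the side view: stem tip (319,232), foot centre about (317,258.5). Computing positions.

```bash
python3 - <<'E'
from h import *
print("tip",cast("side",[318.8,232.3],.066)[0],"stem mid",cast("side",[318.6,236],.058)[0],"foot",cast("side",[317,258.5],0)[0])
s=cv2.imread("pics/s2.png")[:,:,::-1].copy();t=cv2.imread("pics/t2.png")[:,:,::-1].copy()
Y=lambda h:(h[...,0]>15)&(h[...,0]<35)&(h[...,1]>80)&(h[...,2]>80)
D=lambda h:((h[...,2]<50)|((h[...,0]>15)&(h[...,0]<35)&(h[...,1]>90)))
for n,im,b1,b2 in(("top",t,(245,150,305,195),(245,148,305,197)),("side",s,(200,190,265,235),(203,195,260,229))):
    c,ct,a=blob(im,Y,b1);print(n,"base",ct,a,cast(n,ct,.024)[0][:2])
    # plate rim: bright ring outer edge
    W=lambda h:(h[...,2]>140)
    c,ct,a=blob(im,lambda h:(h[...,2]>150)&(h[...,1]<60),(238,138,312,208) if n=="top" else (190,185,272,242))
    q=cast(n,cv2.convexHull(c.reshape(-1,1,2))[:,0],.012);print(n,"plate",ct,a,cast(n,ct,.012)[0][:2],cv2.minEnclosingCircle(q[:,:2].astype(np.float32)))
E
```

```text
tip [0.46823516 0.09774256 0.066     ] stem mid [0.46806684 0.0989279  0.058     ] foot [0.46776682 0.0969644  0.        ]
top base [274.37046205 168.40979098] 606.0 [ 0.6675415  -0.01347951]
top plate [274.51042852 171.35324232] 1758.0 [ 0.66334906 -0.01357334] ((0.6637015342712402, -0.013294395990669727), 0.06085459142923355)
side base [230.3178111  209.60747172] 633.5 [ 0.66434224 -0.0135095 ]
side plate [231.36048829 215.85239163] 1338.0 [ 0.66125583 -0.00718439] ((0.6627207398414612, -0.010436342097818851), 0.062107931822538376)
```

move_arm:
  slide:
    - [-3.2, -4, 0]
    - [-3.2, -8, 0]
    - [-3.2, -12, 0]
    - [-3.2, -14.2, 0]
    - [-3.2, -14.2, 3]
    - [-3.2, -14.2, 5]
    - [-3.2, -14.2, 5]
    - [-3.2, -14.2, 5]
  roll: [0, 0, 0, 0, 0, 0, 0, 0]
  gripper: 3.5
  squeeze: 6

```text
time: 10.0
position: [0.471, 0.0971, 0.1085]
tool_rot: [-0.001, 3.141, 0.0]
ft_force: [-0.4, -0.1, 0.9]
grip_width: 0.426
grip_force: 0.0
```

```bash
python3 - <<'E'
from h import *
print(monitor.get_state()["position"]);goal([.4692,.0960,.045],np.pi/2)
E
```

```text
[0.47102858 0.09713779 0.10851042]
slide [ 0.19 -0.12  6.35] roll 0.001 j7 1.12 t 10.0
```

move_arm:
  slide:
    - [0.2, -0.1, 2]
    - [0.2, -0.1, 3.5]
    - [0.2, -0.1, 5]
    - [0.2, -0.1, 6]
    - [0.2, -0.1, 6.3]
    - [0.2, -0.1, 6.3]
    - [0.2, -0.1, 6.3]
  roll: [0, 0, 0, 0, 0, 0, 0]

```text
time: 10.7
position: [0.4694, 0.0957, 0.0454]
tool_rot: [0.001, 3.14, -0.0]
ft_force: [-0.2, 0.2, -0.2]
grip_width: 0.402
grip_force: 0.0
```

```bash
python3 - <<'E'
from h import *
goal([.4692,.0960,.045],np.pi/2)
p=monitor.get_state()["position"]
s=grab("side");t=grab("top")
print(proj("side",p),proj("top",p),proj("side",p+[0,0,.02]),proj("top",p+[0,0,.02]))
o=np.zeros((500,800,3),np.uint8)
o[:,:400]=cv2.resize(t[224:274,208:248,::-1],(400,500),interpolation=2);o[:,400:]=cv2.resize(s[210:270,294:342,::-1],(400,500),interpolation=2)
cv2.imwrite("pics/g1.png",o)
E
```

```text
slide [0.02 0.03 0.04] roll -0.001 j7 1.01 t 10.7
[317.56602477 240.09923294] [227.46481192 248.6826801 ] [318.19756657 231.8792602 ] [226.36516433 247.89309873]
```

View pics/g1.png

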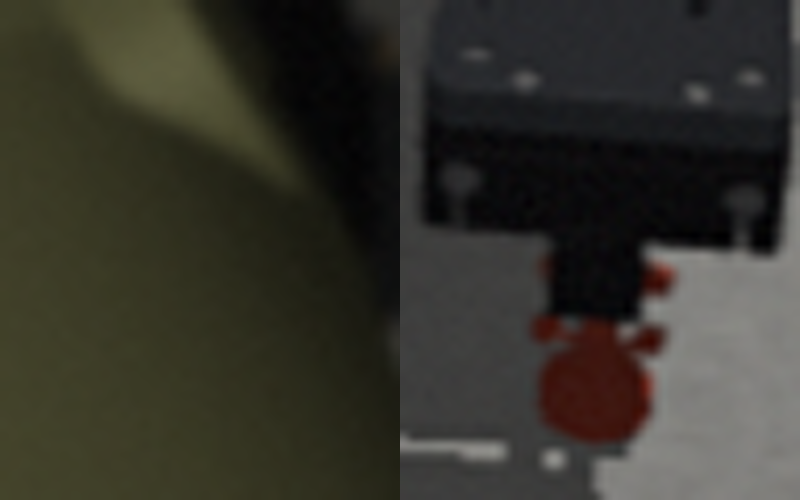

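Side crop: finger (col 597) is aligned with the tree foot (col 595) in x, and the tips are above the beads. Closing gently.

move_arm:
  slide:
    - [0, 0.1, 0]
    - [0, 0.1, 0]
    - [0, 0.1, 0]
  roll: [0, 0, 0]
  gripper: 1.8
  squeeze: 4

```text
time: 11.1
position: [0.4688, 0.0964, 0.0446]
tool_rot: [0.001, 3.141, -0.0]
ft_force: [0.4, -0.2, -0.2]
grip_width: 0.242
grip_force: 0.0
```

move_arm:
  slide:
    - [0, 0, 0]
    - [0, 0, 0]
    - [0, 0, 0]
    - [0, 0, 0]
  roll: [0, 0, 0, 0]
  gripper: 0.5

```text
time: 11.5
position: [0.4687, 0.0964, 0.0444]
tool_rot: [-0.001, -3.141, 0.0]
ft_force: [0.4, 0.6, -1.3]
grip_width: 0.114
grip_force: 4.0
```

move_arm:
  slide:
    - [0, 0, -0.5]
    - [0, 0, -1.5]
    - [0, 0, -3]
    - [0, 0, -5]
    - [0, 0, -7]
    - [-2, -1, -9]
    - [-5, -3, -9]
    - [-8, -5, -9]
    - [-9, -5, -9]
    - [-9, -5, -9]
    - [-9, -5, -9]
  roll: [0, 0, 0, 0, 0, 0, 0, 0, 0, 0, 0]
  squeeze: 6

```text
time: 12.6
position: [0.5578, 0.0479, 0.1348]
tool_rot: [0.002, -3.141, -0.001]
ft_force: [-0.6, 0.4, 0.0]
grip_width: 0.112
grip_force: 6.0
```

```bash
python3 - <<'E'
from h import *
p=monitor.get_state()["position"];print(p)
s=grab("side","s3")
u,v=proj("side",p);print(u,v,[proj("side",p+[0,0,-z]).round(1) for z in(.02,.045)])
x0,y0=int(u)-30,int(v)-30;print(x0,y0)
crop(s,(x0,y0,x0+60,y0+60),10,"g2")
goal([.6644,-.0137,.12],np.pi/2)
E
```

```text
[0.55782555 0.04785681 0.13482989]
275.83845357026246 184.58052277568035 [array([275.7, 193.3]), array([275.6, 203.9])]
245 154
slide [-10.68  -6.17   1.47] roll 0.001 j7 1.14 t 12.65
```

View pics/g2.png

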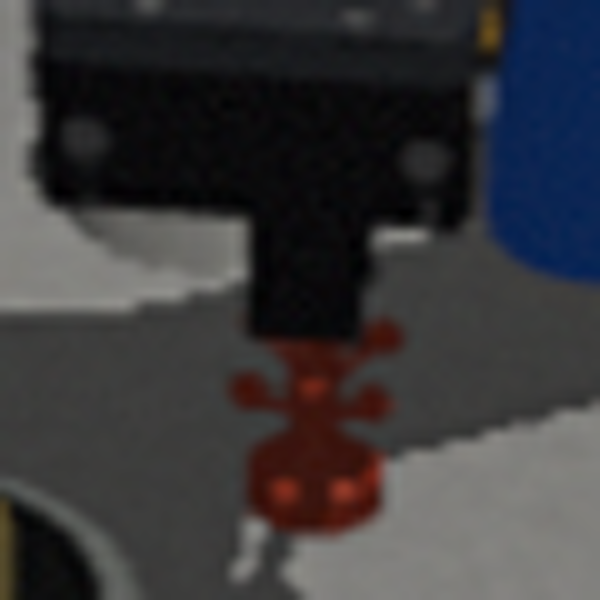

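Tree hangs upright; its foot (col 315) lies on the tool axis to within about 1 mm. Carry to the base.

move_arm:
  slide:
    - [-2, -1, 0]
    - [-5, -3, 0]
    - [-8, -4.6, 0]
    - [-10, -5.8, 0]
    - [-10.7, -6.2, 0]
    - [-10.7, -6.2, 0]
    - [-10.7, -6.2, 2]
    - [-10.7, -6.2, 3]
    - [-10.7, -6.2, 3]
    - [-10.7, -6.2, 3]
  roll: [0, 0, 0, 0, 0, 0, 0, 0, 0, 0]

```text
time: 13.65
position: [0.6651, -0.0151, 0.1049]
tool_rot: [0.0, -3.141, 0.0]
ft_force: [0.6, 0.6, -0.3]
grip_width: 0.109
grip_force: 6.0
```

```bash
python3 - <<'E'
from h import *
goal([.6645,-.0137,.0772],np.pi/2)
E
```

```text
slide [0.06 0.14 2.77] roll 0.0 j7 1.19 t 13.65
```

move_arm:
  slide:
    - [0.1, 0.1, 0.5]
    - [0.1, 0.1, 1.2]
    - [0.1, 0.1, 1.8]
    - [0.1, 0.1, 2.2]
    - [0.1, 0.1, 2.5]
    - [0.1, 0.1, 2.6]
    - [0.1, 0.1, 2.7]
    - [0.1, 0.1, 2.7]
    - [0.1, 0.1, 2.7]
  roll: [0, 0, 0, 0, 0, 0, 0, 0, 0]

```text
time: 14.55
position: [0.6648, -0.0147, 0.0777]
tool_rot: [0.001, 3.141, -0.0]
ft_force: [0.0, 0.1, -0.1]
grip_width: 0.107
grip_force: 6.0
```

```bash
python3 - <<'E'
from h import *
goal([.6645,-.0137,.0764],np.pi/2)
s=monitor.get_state();print(s["ft_force"]);p=s["position"];im=grab("side")
u,v=proj("side",p);x0,y0=int(u)-30,int(v)-25;crop(im,(x0,y0,x0+60,y0+60),10,"g3")
E
```

```text
slide [0.03 0.1  0.13] roll -0.001 j7 1.17 t 14.55
[ 0.02383949  0.09658835 -0.08688068]
```

View pics/g3.png

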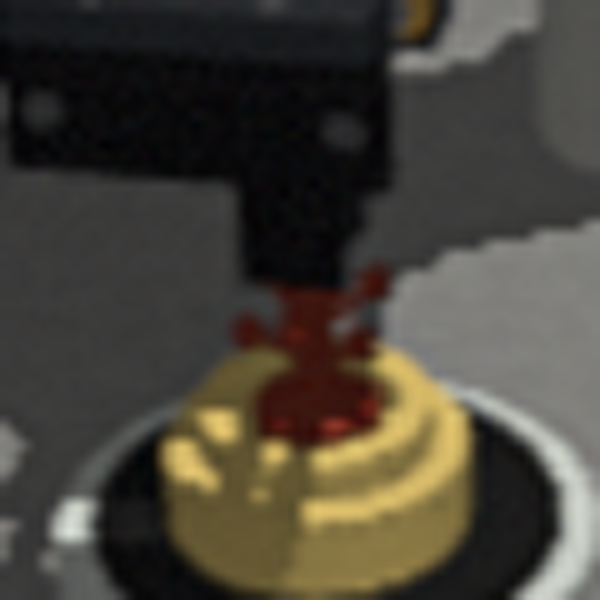

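Foot is inside the recess, just above the floor. Final touch and release.

move_arm:
  slide:
    - [0, 0.1, 0.05]
    - [0, 0.1, 0.1]
    - [0, 0.1, 0.1]
    - [0, 0.1, 0.1]
  roll: [0, 0, 0, 0]

```text
time: 15.0
position: [0.6646, -0.0137, 0.0765]
tool_rot: [-0.001, -3.142, 0.0]
ft_force: [-1.7, 0.5, -0.9]
grip_width: 0.111
grip_force: 6.0
```

move_arm:
  slide:
    - [0, 0, 0]
    - [0, 0, 0]
    - [0, 0, 0]
    - [0, 0, 0]
    - [0, 0, -1.5]
    - [0, 0, -5]
    - [0, 0, -9]
    - [0, 0, -13]
    - [1, -4, -13]
    - [3, -8.5, -13]
    - [4, -13, -13]
    - [5, -17.5, -13]
    - [5, -19.8, -13]
    - [5, -19.8, -13]
  roll: [0, 0, 0, 0, 0, 0, 0, 0, 0, 0, 0, 0, 0, 0]
  gripper: 5

```text
time: 16.4
position: [0.6136, -0.218, 0.2071]
tool_rot: [0.015, 3.141, -0.004]
ft_force: [0.8, -0.3, 0.4]
grip_width: 0.571
grip_force: 0.0
```

```bash
python3 - <<'E'
from h import *
s=monitor.get_state();print(s["position"],s["joint_positions"].round(2))
goal([.6155,-.2125,.2]);
s=grab("side","s4");t=grab("top","t4")
o=np.zeros((600,800,3),np.uint8)
o[:,:400]=cv2.resize(t[140:212,251:299,::-1],(400,600),interpolation=2);o[:,400:]=cv2.resize(s[165:240,207:257,::-1],(400,600),interpolation=2)
cv2.imwrite("pics/g4.png",o)
E
```

```text
[ 0.61362202 -0.21804211  0.20711766] [ 1.04  0.53 -1.05  1.44  0.46  1.43  1.55]
slide [-0.18  0.56  0.71] roll 0.0 j7 1.55 t 16.4
```

View pics/g4.png

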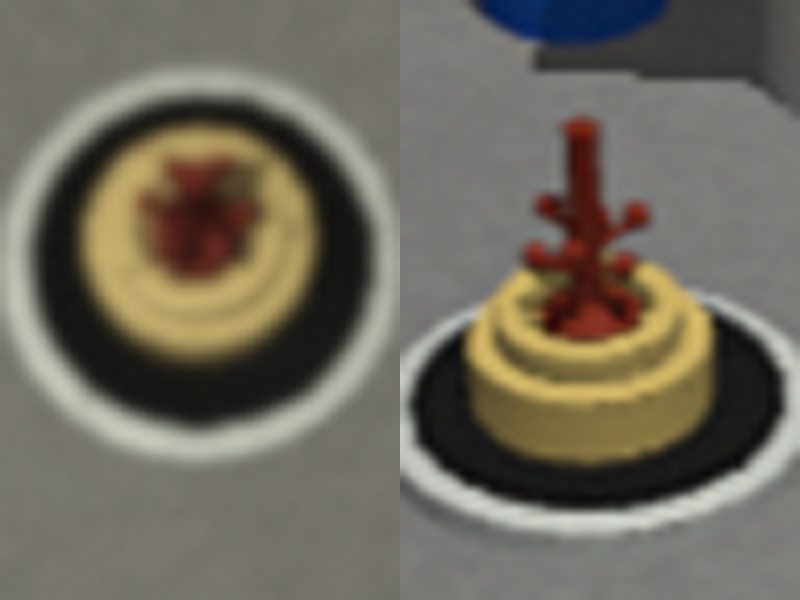

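Tree stands upright in the recess (side stem vertical, foot inside). Next the flask, squeezed at two yaws (±45°) to centre it and stay clear of the blue tubes.

move_arm:
  slide:
    - [-0.1, 0.7, 2]
    - [-0.1, 0.7, 5]
    - [-0.1, 0.7, 8]
    - [-0.1, 0.7, 9]
    - [-0.1, 0.7, 9]
    - [-0.1, 0.7, 9]
    - [-0.1, 0.7, 9]
    - [-0.1, 0.7, 9]
  roll: [-0.15, -0.3, -0.45, -0.6, -0.75, -0.785, -0.785, -0.785]
  gripper: 8.7
  squeeze: 10

```text
time: 17.3
position: [0.6161, -0.2028, 0.1172]
tool_rot: [-1.202, 2.902, -0.0]
ft_force: [-0.6, -0.3, -0.1]
grip_width: 0.999
grip_force: 0.0
```

```bash
python3 - <<'E'
from h import *
s=monitor.get_state();print(s["position"],s["joint_positions"].round(2))
goal([.615,-.2105,.035],3*np.pi/4)
s=grab("side","s5");crop(s,(220,110,320,185),8,"g5")
E
```

```text
[ 0.61605474 -0.20280777  0.11724269] [ 1.09  0.68 -1.16  1.55  0.63  1.33  2.21]
slide [ 0.62 -0.47  8.22] roll 0.0 j7 2.21 t 17.3
```

View pics/g5.png

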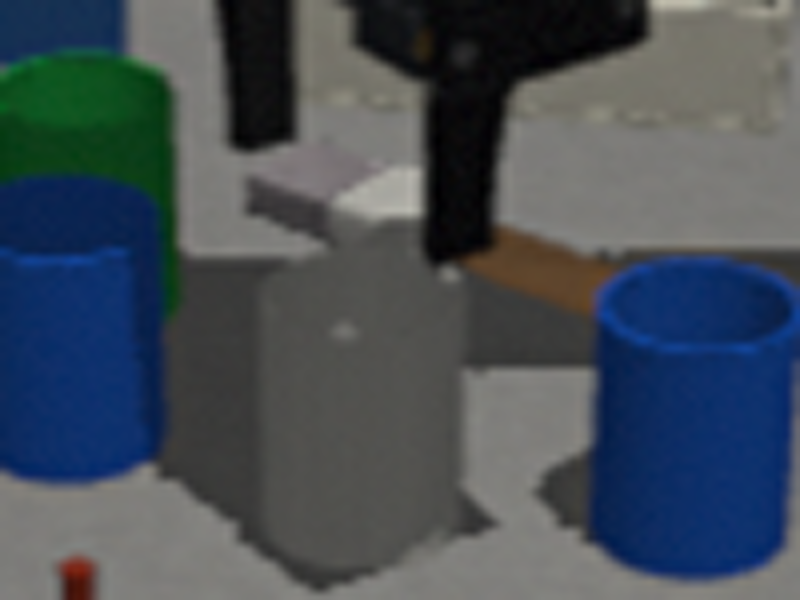

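Flask and fingers are as expected; the tool is about 8 mm too far in +y, corrected below.

move_arm:
  slide:
    - [0.6, -0.5, 0]
    - [0.6, -0.5, 0]
    - [0.6, -0.5, 1]
    - [0.6, -0.5, 2.5]
    - [0.6, -0.5, 5]
    - [0.6, -0.5, 7.2]
    - [0.6, -0.5, 8.2]
    - [0.6, -0.5, 8.2]
    - [0.6, -0.5, 8.2]
  roll: [0, 0, 0, 0, 0, 0, 0, 0, 0]

```text
time: 18.25
position: [0.6151, -0.2122, 0.0348]
tool_rot: [-1.201, 2.903, 0.0]
ft_force: [0.9, 0.5, 0.6]
grip_width: 0.999
grip_force: 0.0
```

move_arm:
  slide:
    - [0, 0, 0]
    - [0, 0, 0]
    - [0, 0, 0]
    - [0, 0, 0]
    - [0, 0, 0]
    - [0, 0, 0]
  roll: [0, 0, 0, 0, 0, 0]
  gripper: 5.8

```text
time: 18.85
position: [0.6153, -0.2128, 0.0351]
tool_rot: [-1.2, 2.903, -0.002]
ft_force: [1.4, -0.3, 3.4]
grip_width: 0.739
grip_force: 10.0
```

move_arm:
  slide:
    - [0, 0, 0]
    - [0, 0, 0]
    - [0, 0, 0]
    - [0, 0, 0]
    - [0, 0, 0]
    - [0, 0, 0]
    - [0, 0, 0]
    - [0, 0, 0]
    - [0, 0, 0]
    - [0, 0, 0]
    - [0, 0, 0]
    - [0, 0, 0]
    - [0, 0, 0]
    - [0, 0, 0]
    - [0, 0, 0]
  roll: [0, 0, 0, 0.15, 0.3, 0.45, 0.6, 0.75, 0.9, 1.05, 1.2, 1.35, 1.5, 1.57, 1.57]
  gripper: 8.7

```text
time: 20.35
position: [0.6146, -0.2121, 0.0344]
tool_rot: [-1.202, -2.902, 0.001]
ft_force: [0.8, -0.3, 0.1]
grip_width: 1.0
grip_force: 0.0
```

move_arm:
  slide:
    - [0, 0, 0]
    - [0, 0, 0]
    - [0, 0, 0]
    - [0, 0, 0]
    - [0, 0, 0]
    - [0, 0, 0]
    - [0, 0, 0]
    - [0, 0, 0]
  roll: [0, 0, 0, 0, 0, 0, 0, 0]
  gripper: 5.8
  squeeze: 30

```text
time: 21.15
position: [0.6149, -0.2123, 0.0345]
tool_rot: [1.203, 2.902, 0.0]
ft_force: [1.0, -0.4, -1.2]
grip_width: 0.731
grip_force: 30.0
```

```bash
python3 - <<'E'
from h import *
s=monitor.get_state();print(s["position"],s["joint_positions"].round(2))
goal([.6644,-.0137,.2])
E
```

```text
[ 0.61485899 -0.21234902  0.03448712] [ 0.89  0.61 -0.79  1.62  0.47  1.11  0.76]
slide [ 10.55  17.55 -16.55] roll 0.0 j7 0.76 t 21.15
```

move_arm:
  slide:
    - [0, 0, -1]
    - [0, 0, -4]
    - [0, 0, -8]
    - [0, 0, -11]
    - [0, 0, -13]
    - [2, 3, -13]
    - [4, 7, -13]
    - [6, 10, -13]
    - [8, 13.5, -13]
    - [10, 16.7, -13]
    - [10.5, 17.5, -13]
    - [10.5, 17.5, -13]
    - [10.5, 17.5, -13]
    - [10.5, 17.5, -13]
  roll: [0, 0, 0, 0, 0, 0, 0, 0, 0, 0, 0, 0, 0, 0]

```text
time: 22.55
position: [0.6642, -0.0175, 0.1643]
tool_rot: [-1.208, -2.9, 0.003]
ft_force: [-0.3, 0.3, -3.7]
grip_width: 0.732
grip_force: 30.0
```

```bash
python3 - <<'E'
from h import *
s=monitor.get_state();print(s["position"],s["ft_force"],s["joint_positions"].round(2))
goal([.6644,-.0137,.067],np.pi/4)
s=grab("side","s6");t=grab("top","t6");crop(s,(190,140,280,230),6,"g6")
E
```

```text
[ 0.66417588 -0.01747651  0.16426188] [-0.30335761  0.2728314  -3.68948355] [ 0.62  0.53 -0.88  1.46  0.41  1.34  0.49]
slide [0.26 0.3  9.73] roll -0.004 j7 0.49 t 22.55
```

View pics/g6.png

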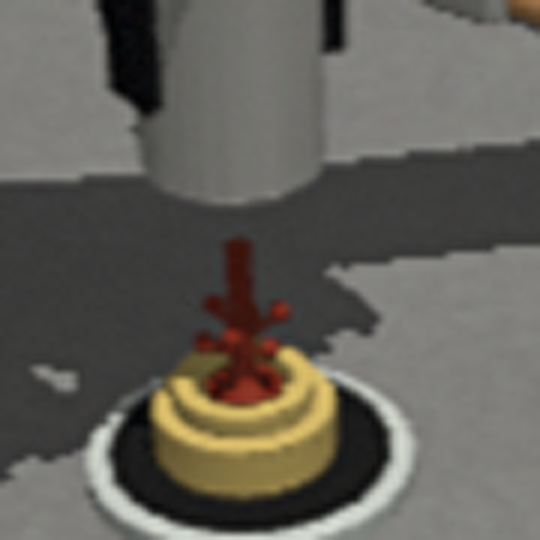

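Flask is upright above the tree, roughly in line. Correcting the 4 mm before descending.

move_arm:
  slide:
    - [0.2, 0.2, 0]
    - [0.2, 0.2, 0]
    - [0.2, 0.2, 1]
    - [0.2, 0.2, 2]
    - [0.2, 0.2, 2]
    - [0.2, 0.2, 2]
  roll: [0, 0, 0, 0, 0, 0]

```text
time: 23.25
position: [0.6639, -0.0117, 0.1437]
tool_rot: [-1.202, -2.901, 0.001]
ft_force: [0.7, 0.6, -2.6]
grip_width: 0.728
grip_force: 30.0
```

```bash
python3 - <<'E'
from h import *
for i in range(3): grab("side");goal([.6644,-.0137,.067],np.pi/4)
E
```

```text
slide [-0.16 -0.14  7.72] roll -0.0 j7 0.48 t 23.3
slide [-0.15 -0.16  7.76] roll -0.0 j7 0.48 t 23.35
slide [-0.14 -0.17  7.78] roll -0.0 j7 0.48 t 23.4
```

move_arm:
  slide:
    - [-0.15, -0.15, 0]
    - [-0.15, -0.15, 0]
    - [-0.15, -0.15, 1]
    - [-0.15, -0.15, 2]
    - [-0.15, -0.15, 3]
    - [-0.15, -0.15, 4]
    - [-0.15, -0.15, 5]
    - [-0.15, -0.15, 5.7]
    - [-0.15, -0.15, 6]
    - [-0.15, -0.15, 6]
    - [-0.15, -0.15, 6]
    - [-0.15, -0.15, 6]
  roll: [0, 0, 0, 0, 0, 0, 0, 0, 0, 0, 0, 0]

```text
time: 24.6
position: [0.6648, -0.0137, 0.0851]
tool_rot: [1.203, 2.901, 0.0]
ft_force: [-0.7, 0.6, -3.1]
grip_width: 0.736
grip_force: 30.0
```

```bash
python3 - <<'E'
from h import *
s=grab("side","s7");goal([.6644,-.0137,.067],np.pi/4);print(monitor.get_state()["ft_force"]);crop(s,(190,140,280,230),6,"g7")
E
```

```text
slide [ 0.03 -0.02  1.81] roll -0.0 j7 0.45 t 24.65
[ 0.28688711 -0.16681379 -3.30129698]
```

View pics/g7.png

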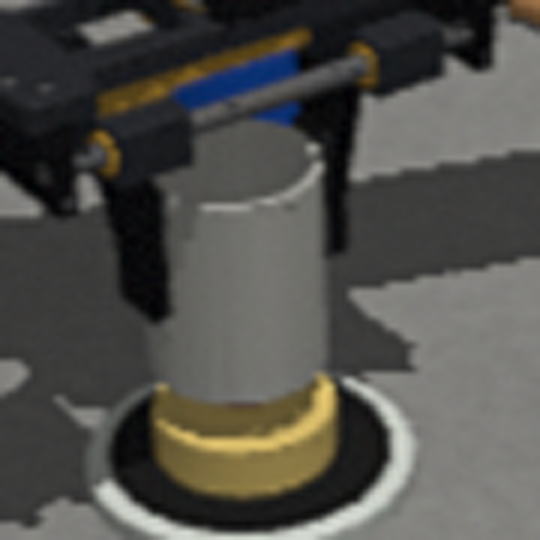

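Flask (cols 160–328) is centred over the base (152–338). Descending to the flange.

move_arm:
  slide:
    - [0, 0, 0.3]
    - [0, 0, 0.6]
    - [0, 0, 0.8]
    - [0, 0, 1.0]
    - [0, 0, 1.0]
    - [0, 0, 1.0]
  roll: [0, 0, 0, 0, 0, 0]

```text
time: 25.25
position: [0.6644, -0.0137, 0.0744]
tool_rot: [-1.203, -2.902, 0.0]
ft_force: [-0.2, 0.4, -3.0]
grip_width: 0.73
grip_force: 30.0
```

move_arm:
  slide:
    - [0, 0, 0.2]
    - [0, 0, 0.4]
    - [0, 0, 0.6]
    - [0, 0, 0.7]
    - [0, 0, 0.75]
    - [0, 0, 0.75]
    - [0, 0, 0.75]
  roll: [0, 0, 0, 0, 0, 0, 0]

```text
time: 25.95
position: [0.6644, -0.0138, 0.0671]
tool_rot: [1.203, 2.902, -0.0]
ft_force: [-0.7, 0.7, -3.8]
grip_width: 0.732
grip_force: 30.0
```

move_arm:
  slide:
    - [0, 0, 0.06]
    - [0, 0, 0.06]
    - [0, 0, 0.06]
  roll: [0, 0, 0]

```text
time: 26.25
position: [0.6645, -0.0137, 0.0665]
tool_rot: [1.203, 2.902, 0.0]
ft_force: [0.1, -0.0, -2.6]
grip_width: 0.728
grip_force: 30.0
```

move_arm:
  slide:
    - [0, 0, 0]
    - [0, 0, 0]
    - [0, 0, 0]
    - [0, 0, 0]
    - [0, 0, -1]
    - [0, 0, -4]
    - [0, 0, -8]
    - [0, 0, -11]
  roll: [0, 0, 0, 0, 0, 0, 0, 0]
  gripper: 8.7

```text
time: 27.05
position: [0.6649, -0.0133, 0.1796]
tool_rot: [1.202, 2.901, 0.002]
ft_force: [0.3, -0.4, 0.1]
grip_width: 1.006
grip_force: 0.0
```

```bash
python3 - <<'E'
from h import *
s=monitor.get_state();print(s["position"],s["joint_positions"].round(2));goal([.444,-.3135,.1],np.pi/4)
E
```

```text
[ 0.66494553 -0.01332345  0.17955753] [ 0.62  0.52 -0.89  1.45  0.4   1.37  0.5 ]
slide [ -5.59 -36.86   7.9 ] roll -0.0 j7 0.5 t 27.05
```

move_arm:
  slide:
    - [-0.7, -4.5, 0]
    - [-1.4, -9, 0]
    - [-2, -13.5, 0]
    - [-2.7, -18, 0]
    - [-3.4, -22.5, 0]
    - [-4.1, -27, 0]
    - [-4.8, -31.5, 0]
    - [-5.4, -35.5, 1]
    - [-5.6, -36.9, 4]
    - [-5.6, -36.9, 7]
    - [-5.6, -36.9, 8]
    - [-5.6, -36.9, 8]
    - [-5.6, -36.9, 8]
    - [-5.6, -36.9, 8]
    - [-5.6, -36.9, 8]
  roll: [0, 0, 0, 0, 0, 0, 0, 0, 0, 0, 0, 0, 0, 0, 0]
  gripper: 5
  squeeze: 5

```text
time: 28.55
position: [0.444, -0.3143, 0.0978]
tool_rot: [1.201, 2.901, -0.002]
ft_force: [0.1, -0.4, 0.2]
grip_width: 0.572
grip_force: 0.0
```

```bash
python3 - <<'E'
from h import *
s=monitor.get_state();print(s["position"],s["joint_positions"].round(2));goal([.444,-.3135,.015],np.pi/4)
s=grab("side","s8");t=grab("top")
o=np.zeros((600,800,3),np.uint8)
o[:,:400]=cv2.resize(s[140:236,195:259,::-1],(400,600),interpolation=2);o[:,400:]=cv2.resize(s[110:170,314:354,::-1],(400,600),interpolation=2)
cv2.imwrite("pics/g8.png",o)
E
```

```text
[ 0.4440215  -0.31432617  0.09780296] [ 1.3   0.29 -0.84  1.84  0.24  1.11  1.16]
slide [0.08 0.06 8.28] roll 0.0 j7 1.16 t 28.55
```

View pics/g8.png

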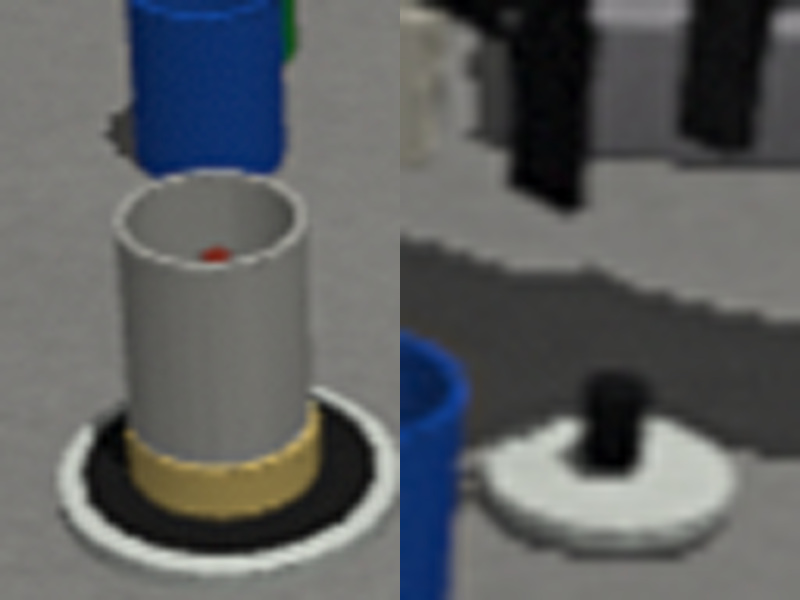

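Flask is fully down around the step, upright, tree tip visible in the bore at (215,255). The lid is below the open fingers, so descend onto the knob.

move_arm:
  slide:
    - [0.1, 0.1, 2]
    - [0.1, 0.1, 5]
    - [0.1, 0.1, 7]
    - [0.1, 0.1, 8]
    - [0.1, 0.1, 8.3]
    - [0.1, 0.1, 8.3]
    - [0.1, 0.1, 8.3]
  roll: [0, 0, 0, 0, 0, 0, 0]

```text
time: 29.35
position: [0.4438, -0.3133, 0.0145]
tool_rot: [1.202, 2.901, -0.001]
ft_force: [-0.4, -0.4, 0.1]
grip_width: 0.572
grip_force: 0.0
```

move_arm:
  slide:
    - [0, 0, 0]
    - [0, 0, 0]
    - [0, 0, 0]
    - [0, 0, 0]
    - [0, 0, 0]
    - [0, 0, 0]
  roll: [0, 0, 0, 0, 0, 0]
  gripper: 1.2

```text
time: 29.95
position: [0.4429, -0.3129, 0.0135]
tool_rot: [1.203, 2.902, -0.0]
ft_force: [-0.7, -0.3, -0.1]
grip_width: 0.202
grip_force: 5.0
```

move_arm:
  slide:
    - [0, 0, 0]
    - [0, 0, 0]
    - [0, 0, 0]
    - [0, 0, 0]
    - [0, 0, 0]
    - [0, 0, 0]
    - [0, 0, 0]
    - [0, 0, 0]
    - [0, 0, 0]
    - [0, 0, 0]
    - [0, 0, 0]
    - [0, 0, 0]
    - [0, 0, 0]
    - [0, 0, 0]
    - [0, 0, 0]
  roll: [0, 0, 0, 0.15, 0.3, 0.45, 0.6, 0.75, 0.9, 1.05, 1.2, 1.35, 1.5, 1.57, 1.57]
  gripper: 4.5

```text
time: 31.45
position: [0.443, -0.3126, 0.0134]
tool_rot: [2.902, 1.203, -0.0]
ft_force: [-0.3, 1.1, -0.1]
grip_width: 0.52
grip_force: 0.0
```

move_arm:
  slide:
    - [0, 0, 0]
    - [0, 0, 0]
    - [0, 0, 0]
    - [0, 0, 0]
    - [0, 0, 0]
    - [0, 0, 0]
    - [0, 0, 0]
  roll: [0, 0, 0, 0, 0, 0, 0]
  gripper: 1.2

```text
time: 32.15
position: [0.4429, -0.3129, 0.0134]
tool_rot: [2.902, 1.203, -0.0]
ft_force: [-0.3, 0.4, -0.7]
grip_width: 0.207
grip_force: 5.0
```

move_arm:
  slide:
    - [0, 0, 0]
    - [0, 0, 0]
    - [0, 0, -1]
    - [0, 0, -4]
    - [0, 0, -8]
    - [0, 0, -12]
    - [0, 0, -15]
    - [0, 0, -15]
    - [0, 0, -15]
  roll: [0, 0, 0, 0, 0, 0, 0, 0, 0]
  squeeze: 15

```text
time: 33.05
position: [0.4432, -0.3129, 0.1644]
tool_rot: [2.901, 1.202, 0.001]
ft_force: [-0.6, 0.2, -1.2]
grip_width: 0.199
grip_force: 15.0
```

```bash
python3 - <<'E'
from h import *
s=monitor.get_state();print(s["position"],s["joint_positions"].round(2));goal([.6645,-.0137,.165],-np.pi/4)
E
```

```text
[ 0.44316637 -0.31285225  0.16440874] [ 1.05  0.16 -0.53  1.78  0.09  1.22 -0.29]
slide [36.81 -5.48 -0.08] roll 0.001 j7 -0.29 t 33.05
```

move_arm:
  slide:
    - [3, -0.4, 0]
    - [7.5, -1, 0]
    - [12, -1.7, 0]
    - [16.5, -2.4, 0]
    - [21, -3.1, 0]
    - [25.5, -3.8, 0]
    - [30, -4.4, 0]
    - [33.5, -5, 0]
    - [36, -5.4, 0]
    - [36.8, -5.5, 0]
    - [36.8, -5.5, 0]
    - [36.8, -5.5, 0]
    - [36.8, -5.5, 0]
    - [36.8, -5.5, 1]
    - [36.8, -5.5, 2]
    - [36.8, -5.5, 2]
    - [36.8, -5.5, 2]
    - [36.8, -5.5, 2]
  roll: [0, 0, 0, 0, 0, 0, 0, 0, 0, 0, 0, 0, 0, 0, 0, 0, 0, 0]

```text
time: 34.85
position: [0.6642, -0.0135, 0.1436]
tool_rot: [2.902, 1.203, 0.0]
ft_force: [0.0, -0.2, -0.7]
grip_width: 0.204
grip_force: 15.0
```

```bash
python3 - <<'E'
from h import *
for i in range(2): s=grab("side");goal([.6645,-.0137,.1205],-np.pi/4)
crop(s,(190,120,270,200),7,"g9")
E
```

```text
slide [-0.01  0.02  2.33] roll 0.001 j7 -1.01 t 34.9
slide [-0.01  0.03  2.33] roll 0.001 j7 -1.01 t 34.95
```

View pics/g9.png

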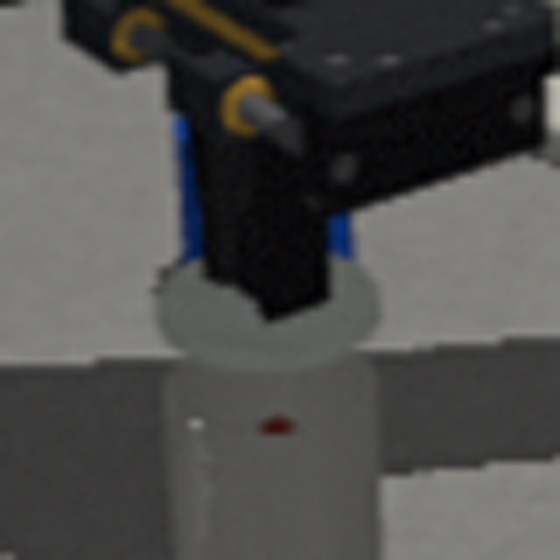

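Lid (cols 157–380) hangs level over the flask (165–382), within about 1 mm. Lower with force checks.

move_arm:
  slide:
    - [-0.05, -0.05, 0.5]
    - [-0.05, -0.05, 1]
    - [-0.05, -0.05, 1.4]
    - [-0.05, -0.05, 1.7]
    - [-0.05, -0.05, 1.9]
    - [-0.05, -0.05, 2.0]
    - [-0.05, -0.05, 2.0]
  roll: [0, 0, 0, 0, 0, 0, 0]

```text
time: 35.65
position: [0.6634, -0.0136, 0.1233]
tool_rot: [-2.902, -1.203, 0.0]
ft_force: [-0.5, -0.8, -0.8]
grip_width: 0.2
grip_force: 15.0
```

move_arm:
  slide:
    - [0, 0, 0.1]
    - [0, 0, 0.2]
    - [0, 0, 0.3]
    - [0, 0, 0.3]
    - [0, 0, 0.3]
  roll: [0, 0, 0, 0, 0]

```text
time: 36.15
position: [0.6635, -0.0136, 0.1205]
tool_rot: [2.902, 1.203, 0.0]
ft_force: [0.3, -0.2, -1.3]
grip_width: 0.203
grip_force: 15.0
```

move_arm:
  slide:
    - [0, 0, 0.06]
    - [0, 0, 0.06]
    - [0, 0, 0.06]
  roll: [0, 0, 0]

```text
time: 36.45
position: [0.6636, -0.0135, 0.1204]
tool_rot: [2.902, 1.203, 0.001]
ft_force: [-1.6, -0.9, 5.0]
grip_width: 0.198
grip_force: 15.0
```

move_arm:
  slide:
    - [0, 0, 0]
    - [0, 0, 0]
    - [0, 0, 0]
    - [0, 0, -1]
    - [0, 0, -4]
    - [0, 0, -8]
    - [0, 0, -10]
    - [-4, 3, -10]
    - [-8, 6, -10]
    - [-12, 9, -10]
    - [-15, 12, -10]
    - [-15, 12, -10]
  roll: [0, 0, 0, 0, 0, 0, 0, 0, 0, 0, 0, 0]
  gripper: 4.5

```text
time: 37.65
position: [0.6405, -0.2153, 0.2197]
tool_rot: [2.906, 1.182, -0.005]
ft_force: [-0.6, -0.7, -0.4]
grip_width: 0.519
grip_force: 0.0
```

```bash
python3 - <<'E'
from h import *
print(monitor.get_state()["position"])
s=grab("side");t=grab("top")
o=np.zeros((600,800,3),np.uint8)
o[:,:400]=cv2.resize(s[130:238,195:267,::-1],(400,600),interpolation=2);o[:,400:]=cv2.resize(t[130:214,246:302,::-1],(400,600),interpolation=2)
cv2.imwrite("pics/g10.png",o)
E
```

```text
[ 0.64052055 -0.21530315  0.2196651 ]
```

View pics/g10.png

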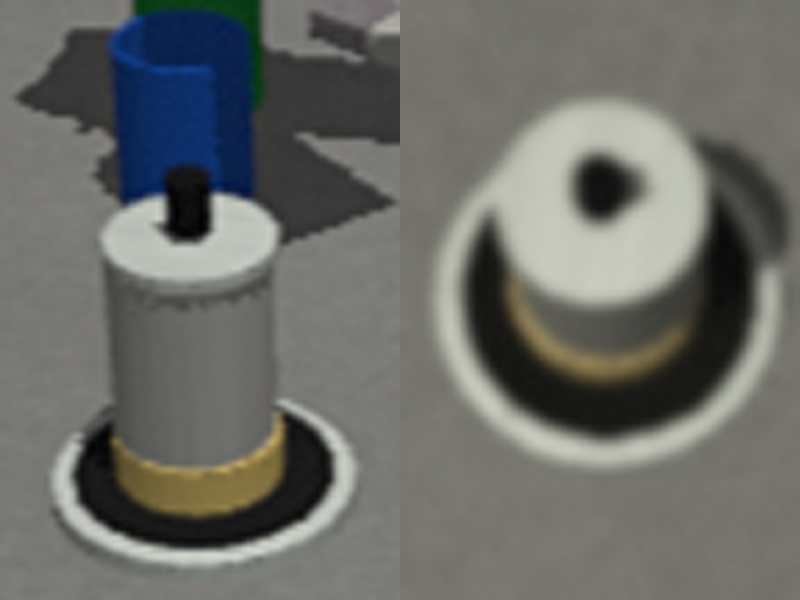

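The lid lies flat on the flask's rim (disc at (190,240) in the side crop), the flask is upright on the flange, and the base is in the middle of the plate. Handing in.

```bash
python3 -c "
from bench import workorder
print(workorder.close_job())"
```

```text
the job is handed in; nothing more can be done
None
```

The job is handed in at about 38 s of the 128 s allowed: base on the plate, tree upright in its recess, tall flask seated over it and lid closed, all checked in the last pictures; the arm did not touch the small flask or the jar.

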